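# Start a bottle leak test from three control pods

## Robot

A 6-joint arm with a two-finger parallel gripper is mounted at the origin on the work surface. World frame = base frame: x ahead of the robot, y to its left, z up, the work surface at z = 0. Lengths are in m, angles in rad, forces in N, time in s.
With the tool pointing down it reaches from about 0.325 to 0.85 m from the base axis. Payload 15.5 kg.
Tool frame: the origin (TCP) lies on the mounting face of the last link; the fingertips stand 191 mm ahead of it and the grasp point (between the pads) lies arm.grasp_offset ahead of it (arm.grasp_offset is the distance from the TCP to the grasp point, in m); x points along the fingers, z is the direction in which the jaws open and shut, and the axes are right-handed (so a half turn about x gives the same grasp; the last joint's range is limited). The gripper opens to 91 mm and grips with 3 to 60 N. Pads are 32 mm wide; open, the fingers measure 118 mm over their backs; the gripper's body (76 mm by 178 mm) begins 60 mm behind the grasp point.
Start: joints at [-1.272, 0.494, 1.345, -0, 1.302, -0.096], TCP at [0.24, -0.577, 0.405] pointing down, gripper open.
Joint ranges: [-2.91, 2.91], [-0.82, 2.16], [0.22, 2.67], [-1.22, 4.37], [0.12, 2.79], [-3.08, 3.08]. Speed limits (rad/s): [1.89, 1.89, 2.57, 3.01, 3.01, 3.01].

## Interface

Orientations are given as a unit quaternion [w, x, y, z].
In Python, from station import arm gives the robot as it stands.
- The arm moves only by the tool arm_command, never from a script. Its argument "moves" is a list of rows, each a list of 7 numbers: the turn, a rotation vector about the tool's x, y, z in degrees, then the shift along the tool's x, y, z in m, then the closure, from 0 (fully open) to 1 (shut). In form: [[rx, ry, rz, x, y, z, grip], ...]. A call has exactly 5 rows; each row shifts and turns the commanded pose from where the row before left it, along the tool's axes as they then stand; what a row does not reach is not made up. A row lasts 1/8 s, in which the tool goes at most 62.5 mm and 10.7 degrees, less where a joint would pass 70% of its speed; a pose out of reach is approached as far as the arm can. A call is refused whole if a number of a shift passes 0.0625 or a number of a turn 10.7, either way. A call with a gripper value outside its range is refused whole. The fingers move at their own pace and stop on an object; the grip force is fixed at half the most. Time passes only in rows, so rows that do not move let the fingers close, or fill a call up. It gives the time, the measured TCP pose, the force and the opening at its end, in the units of the state.
- arm.get_state(): the state, without advancing time (a new reading comes with each control period).
- arm.snapshot(name): name is "scene" or "top" or "wrist"; returns the picture (400x640x3 uint8, red, green, blue); there is no depth.
- arm.camera_info(name): a dict with "fx", "fy", "cx", "cy" (pixels), "rvec" (rotation vector, rad) and "tvec" (3), from world to camera coordinates, as OpenCV has them; the wrist camera has in their place "tool_from_camera" (4x4, takes a point from camera to tool coordinates, whose origin is the TCP and whose axes are the tool frame's). Camera axes: x right, y down, z forward; pixel columns grow to the right and rows downward; lengths in m; the calibration is good to about 2 mm. A picture is of the moment at which its call begins: read the wrist's pose just before it. camera_info takes no time and is no camera call.
- arm.hand_in(): hands the job in, once; it reports no verdict.
Trained networks look in the newest picture that a camera, given by its name, has taken for a name from the list of things; names that differ only in an ending like _2 or _b are one class to them, and where a whole thing is asked for, a point or a joint stands for the part that bears it (a point fixed in the world has none). Each returns a list of dicts, best first, with "conf" (0 to 1); they miss things now and then, are a little off and sometimes report something else, mostly with a low value. They report only what shows in the picture. A call takes as long as a camera call. They do not tell look-alikes from the thing itself.
- arm.outline_of(camera, target): "pixels" (400x640 bool, what is visible of it).
- arm.landmark_of(camera, target): "centre" ([x, y, z] in m, in world coordinates, good to about 4 mm: a listed point, or the origin of a listed thing).
The state is a dict: "clock": time; "joints": joint angles; "qvel": joint speeds; "joint_torque": joint torques, N m; "tcp_pos": TCP position; "tool_rot": TCP orientation; "ft_force": force on the tool from outside, world axes, zero at the start; "moment": the same for the moment, N m; "gripper_width": finger opening in m.
Only numpy, scipy, OpenCV 4.12 (cv2) and the standard library are available. Lean on these libraries where they do the work, as an engineer would, in place of code of your own. Each camera call takes 0.05 s, during which the arm holds its last target.

## Task

Start the bottle leak test with the fingertips: first press the raised half of the rocker right down so that the switch is over, then push the square key fully in so that it stays down, and last press the round palm button down and keep holding it down: finish while still holding it. Press each control only when its turn comes, do not pick up or shift the three pods, and leave the bottles, jar and cap alone.

Things in the scene. Friction and masses are not known exactly. Their poses are not given: they have to be found in the camera images.
- pod_rocker: Pod that carries the rocker switch. Grey metal box 90 x 90 mm, 50 mm high, about 0.8 kg, standing loose on rubber feet; origin at the centre of its underside on the table, z up. The rocker runs along the pod's x axis, pivot over the pod's centre, and its raised half lies on the +x side.
- rocker_on (a point): Point on the top of the rocker half to press, on its middle line, 26 mm from the pivot. Each half of the dark V-shaped rocker is 36 mm long and 36 mm wide (pod's y). At the start this half slopes up by about 0.4 rad (outer end 70 mm, this point 66 mm above the table), the other lies level; pressed over, this half is level, its top 56 mm above the table, and the other stands up.
- rocker (a joint): Rocker angle: 0 off (this half up), 0.4 rad fully over (this half level). Stays where it is left; about 3 N pressed straight down at the point turns it.
- pod_key: Pod that carries the square key. Grey metal box 90 x 90 mm, 50 mm high, about 0.8 kg, standing loose on rubber feet; origin at the centre of its underside on the table, z up.
- key_top (a point): Centre of the flat top of the dark square key, 30 x 30 mm, in the middle of its pod; about 72 mm above the table when out, 60 mm when fully in.
- key (a joint): Key travel: 0 out, 0.012 m fully in, downward. No spring: it stays where it is pushed; about 4 N moves it.
- pod_palm: Pod that carries the palm button. Grey metal box 90 x 90 mm, 50 mm high, about 0.8 kg, standing loose on rubber feet; origin at the centre of its underside on the table, z up.
- palm_top (a point): Centre of the top of the dark round mushroom button, 64 mm across, in the middle of its pod; 78.5 mm above the table when up.
- palm (a joint): Button travel: 0 up, 0.009 m fully down. Springs back when let go; 1.6 N starts it, 5 N holds it fully down.
- bottle_a: Bystander: clear empty plastic bottle, 64 mm across, 110 mm high, upright; origin at the centre of its underside.
- bottle_b: Bystander: clear empty plastic bottle, 54 mm across, 100 mm high, upright; origin at the centre of its underside.
- jar: Bystander: closed jar, 66 mm across, 70 mm high; origin at the centre of its underside.
- cap: Bystander: white screw cap lying on the table, 38 mm across, 18 mm high; origin at the centre of its underside.
Not all that is in view belongs to the job. What is shaped like the pod_rocker but blue or green is not meant.

How it is judged:
On the way, in this order (a step that is already met when the one before it is completed fails the run):
1. the rocker is pressed over (value of joint rocker above 0.33 rad), for 0.1 s.
2. the square key is pushed in (value of joint key above 0.0095 m), for 0.1 s.
3. the palm button is held down by the fingers (value of joint palm above 0.006 m and contact force between the fingers and pod_palm above 1.5 N), for 0.3 s.
At the end, for the whole second after the job is handed in: The rocker is over (more than 0.33 of 0.4 rad), the key is in (more than 9.5 of 12 mm), the fingers hold the palm button down (more than 6 of 9 mm, with more than 1.5 N), and the pods stand level within 20 mm of where they were (all of step 3 and value of joint rocker above 0.33 rad and value of joint key above 0.0095 m and distance of each of pod_rocker, pod_key, pod_palm from where it was at the start of the episode below 0.02 m and angle between each of pod_rocker, pod_key, pod_palm's own z axis and vertical below 0.1 rad); the arm keeps its last pose, push and grip.
It fails at once if the key is pushed before the rocker is over (value of joint key above 0.005 m and not (value of joint rocker above 0.33 rad)).
It fails at once if the palm button is pressed before the rocker is over and the key is in (value of joint palm above 0.003 m and not (value of joint rocker above 0.33 rad and value of joint key above 0.0095 m)).
It fails at once if a pod is lifted, tipped or shifted by more than 20 mm (distance of any of pod_rocker, pod_key, pod_palm from where it was at the start of the episode above 0.02 m or angle between any of pod_rocker, pod_key, pod_palm's own z axis and vertical above 0.15 rad or height (world z) of any of pod_rocker, pod_key, pod_palm above 0.008 m).
It fails at once if a bottle, the jar or the cap is moved by more than 15 mm or knocked over (distance of any of bottle_a, bottle_b, jar, cap from where it was at the start of the episode above 0.015 m or angle between any of bottle_a, bottle_b, jar, cap's own z axis and vertical above 0.3 rad).
It also fails if it takes over 48 s, if anything falls off the work surface, if the arm or the gripper's body presses on something with over 40 N, if the wrist force passes 120 N, or if a joint passes its speed limit or range.

## Working session

There is one attempt and no reset: what is moved stays moved. The work goes in short steps, Python scripts to look and compute and a tool call to move; the robot and the scene stay as the last step left them, time stands still between calls to the robot, and variables do not carry over. Pictures are saved under pics/ and viewed, and the job is handed in when it is done.

Besides the shell and the picture viewer there is one more tool, called after "Request:" as name(argument=value, ...), one argument or row to a line, values as JSON. arm_command: Moves the arm, as the interface text tells. Its arguments: {"type":"object","properties":{"moves":{"type":"array"}},"required":["moves"]}

```bash
mkdir -p pics; ls
python3 - <<'E'
from station import arm
import cv2
print(arm.get_state(), arm.grasp_offset)
for n in ["scene","top"]:
    im=arm.snapshot(n); cv2.imwrite(f"pics/{n}0.png",im[:,:,::-1])
    print(n,arm.camera_info(n))
    for t in ["rocker_on","pod_rocker","key_top","palm_top","pod_key","pod_palm","bottle_a","jar","cap"]:
        print(t,[(d['conf'],[round(float(v),4) for v in d['centre']]) for d in arm.landmark_of(n,t)])
E
```

```text
pics
{'clock': 0.0, 'joints': array([-1.27249409e+00,  4.94178879e-01,  1.34613631e+00,  2.05354305e-05,
        1.30251535e+00, -9.55339939e-02]), 'qvel': array([ 0.00053916, -0.00047116, -0.00073933, -0.00052372,  0.00082275,
        0.00038044]), 'joint_torque': array([-2.06367651e-03, -8.78843236e+01, -3.81857479e+01,  7.06026144e-02,
        5.34763222e-02, -1.04278904e-04]), 'tcp_pos': array([ 0.23977454, -0.57701045,  0.40413905]), 'tool_rot': array([ 0.5878251 ,  0.39279664,  0.58849467, -0.39223267]), 'ft_force': array([ 0.58514379,  1.00879485, -0.15476651]), 'moment': array([ 0.03930377, -0.01487306, -0.00961508]), 'gripper_width': 0.09079191545254514} 0.172
scene {'fx': 386.5896393840831, 'fy': 386.5896393840831, 'cx': 317.16722765486026, 'cy': 192.92172618006703, 'rvec': array([ 2.1596311 ,  1.02738927, -0.45176155]), 'tvec': array([-0.31520226, -0.27466763,  1.45968417])}
rocker_on [(0.97, [0.741, -0.2967, 0.0633]), (0.67, [0.4501, 0.3829, 0.0682]), (0.66, [0.5999, -0.004, 0.0662]), (0.53, [0.3761, -0.1807, 0.0664])]
pod_rocker [(0.88, [0.5729, 0.0019, 0.0009]), (0.84, 
[... 866 characters left out ...]
1]), (0.58, [0.6007, -0.0048, 0.0658]), (0.55, [0.5517, 0.2153, 0.0804])]
pod_rocker [(0.97, [0.7392, -0.2795, -0.0014]), (0.86, [0.421, 0.0022, -0.0028]), (0.74, [0.5757, 0.0037, -0.0035]), (0.69, [0.3787, -0.1615, -0.0018]), (0.58, [0.4635, 0.3648, 0.0014])]
key_top [(0.69, [0.5373, -0.2148, 0.0692]), (0.22, [0.5536, 0.2159, -0.0019])]
palm_top [(0.66, [0.5531, 0.2156, 0.0795])]
pod_key [(0.57, [0.5421, -0.2165, 0.0036])]
pod_palm [(0.97, [0.5507, 0.2127, 0.0016])]
bottle_a [(0.95, [0.7689, -0.1229, -0.0014]), (0.63, [0.5064, -0.4198, -0.0019]), (0.6, [0.7473, 0.1261, 0.0001]), (0.36, [0.5564, 0.2137, 0.0018])]
jar [(0.87, [0.5099, -0.4206, -0.0028])]
cap [(0.53, [0.3623, 0.1426, 0.0002])]
```

View pics/scene0.png

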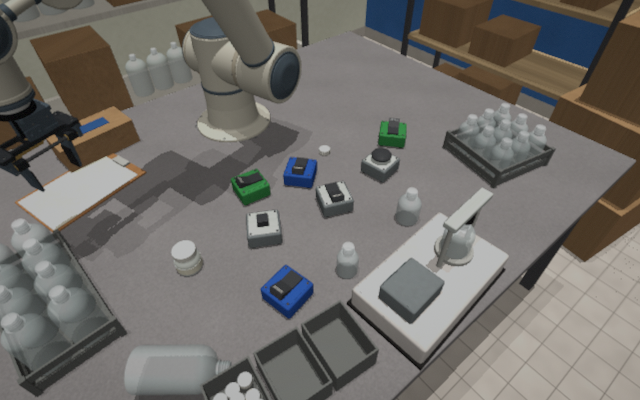

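View pics/top0.png

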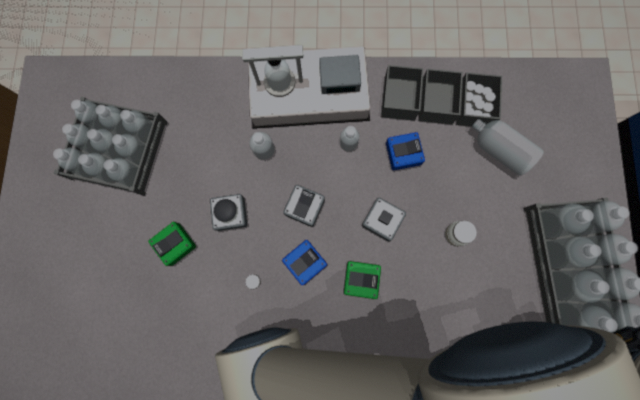

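Grey pods are at top pixels (304,205) rocker, (384,218) key, (228,211) palm; the blue and green ones are look-alikes. I'll zoom in to check which half of the rocker is raised.

Run:
```python
from station import arm
import cv2, numpy as np
from scipy.spatial.transform import Rotation as R
s=arm.get_state(); w,x,y,z=s['tool_rot']; print(R.from_quat([x,y,z,w]).as_matrix().round(3))
out=[]
for n in ["scene","top"]:
    im=cv2.imread(f"pics/{n}0.png"); c=arm.camera_info(n)
    K=np.array([[c['fx'],0,c['cx']],[0,c['fy'],c['cy']],[0,0,1]])
    p=cv2.projectPoints(np.array([[.6003,-.0044,.066],[.5743,.003,.05],[.538,-.215,.071],[.5546,.2155,.0785]]),c['rvec'],c['tvec'],K,None)[0][:,0]
    print(n,p.round(1))
    a,b=p[1].astype(int); cr=cv2.resize(im[b-30:b+30,a-40:a+40],None,fx=5,fy=5,interpolation=cv2.INTER_CUBIC)
    for q in p[:2]:
        cv2.circle(cr,tuple(int(v) for v in ((q-[a-40,b-30])*5)),3,(0,0,255),1)
    out.append(cr)
cv2.imwrite("pics/z.png",np.hstack(out))
```

```text
[[-0.     0.923  0.384]
 [ 0.     0.384 -0.923]
 [-1.    -0.    -0.   ]]
scene [[337.3 194.1]
 [333.2 192. ]
 [260.9 215.9]
 [381.9 151.1]]
top [[305.3 194.2]
 [302.6 204.7]
 [384.5 218.3]
 [221.6 208.7]]
```

View pics/z.png

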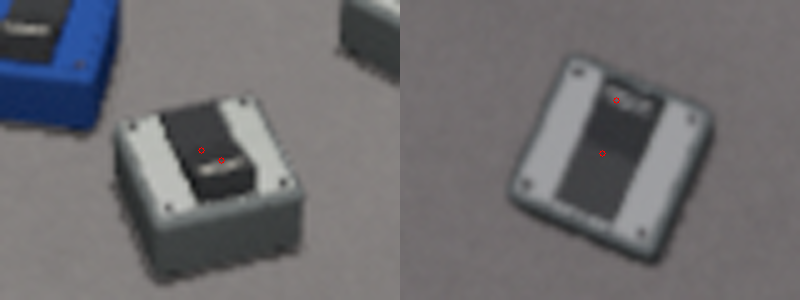

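Request:
arm_command(
  moves=[
    [0,0,0,0,0.0368,-0.0259,1],
    [0,0,0,0,0.0368,-0.0259,1],
    [0,0,0,0,0.0368,-0.0259,1],
    [0,0,0,0,0.0368,-0.0259,1],
    [0,0,0,0,0.0368,-0.0259,1],
  ],
)

```text
clock: 1.62
tcp_pos: [0.3606, -0.3857, 0.4049]
tool_rot: [0.588, 0.393, 0.588, -0.393]
ft_force: [0.3, 0.4, -0.5]
gripper_width: 0.0438
```

Request:
arm_command(
  moves=[
    [0,0,0,0,0.0368,-0.0259,1],
    [0,0,0,0,0.0368,-0.0259,1],
    [0,0,0,0,0.0368,-0.0259,1],
    [0,0,0,0,0.0368,-0.0259,1],
    [0,0,0,0,0.0368,-0.0259,1],
  ],
)

```text
clock: 2.25
tcp_pos: [0.4809, -0.1955, 0.4049]
tool_rot: [0.588, 0.393, 0.588, -0.393]
ft_force: [0.2, -0.8, 0.6]
gripper_width: 0.0004
```

Request:
arm_command(
  moves=[
    [0,0,0,0,0.0368,-0.0259,1],
    [0,0,0,0,0.0368,-0.0259,1],
    [0,0,0,0,0.0368,-0.0259,1],
    [0,0,0,0,0,0,1],
    [0,0,0,0,0,0,1],
  ],
)

```text
clock: 2.88
tcp_pos: [0.5522, -0.0828, 0.4046]
tool_rot: [0.588, 0.392, 0.588, -0.392]
ft_force: [0.8, -0.4, -0.5]
gripper_width: 0.0006
```

```bash
cat > h.py <<'E'
from station import arm
import cv2, numpy as np
from scipy.spatial.transform import Rotation as R
def pose():
    s=arm.get_state(); w,x,y,z=s['tool_rot']; T=np.eye(4); T[:3,:3]=R.from_quat([x,y,z,w]).as_matrix(); T[:3,3]=s['tcp_pos']; return s,T
E
python3 - <<'E'
from h import *
s,T=pose(); print(s['clock'],T.round(4),s['ft_force'],s['gripper_width'])
im=arm.snapshot("wrist"); c=arm.camera_info("wrist"); np.save("Tw1.npy",T); print(c)
W=T@np.array(c['tool_from_camera'])
cv2.imwrite("pics/w1.png",im[:,:,::-1])
for t in ["rocker_on","pod_rocker","key_top","palm_top"]:
    print(t,[(d['conf'],[round(float(v),4) for v in d['centre']]) for d in arm.landmark_of("wrist",t)])
E
```

```text
2.875 [[-3.000e-04  9.232e-01  3.842e-01  5.522e-01]
 [-2.000e-04  3.842e-01 -9.232e-01 -8.280e-02]
 [-1.000e+00 -4.000e-04  0.000e+00  4.046e-01]
 [ 0.000e+00  0.000e+00  0.000e+00  1.000e+00]] [ 0.81476622 -0.40712143 -0.50993526] 0.0006242422508797999
{'fx': 329.5370567189128, 'fy': 329.5370567189128, 'cx': 318.28899104674446, 'cy': 200.26440628611712, 'tool_from_camera': array([[-1.44082999e-03, -2.64283490e-01,  9.64443965e-01,
         2.08505395e-02],
       [ 3.31786592e-04, -9.64445039e-01, -2.64283289e-01,
         7.40238885e-02],
       [ 9.99998907e-01, -6.07977121e-05,  1.47728705e-03,
        -1.11761984e-03],
       [ 0.00000000e+00,  0.00000000e+00,  0.00000000e+00,
         1.00000000e+00]])}
rocker_on [(0.97, [0.7394, -0.3028, 0.0654]), (0.83, [0.4368, -0.0214, 0.0666]), (0.78, [0.5998, -0.0062, 0.0672]), (0.54, [0.5088, -0.4183, 0.0014])]
pod_rocker [(0.94, [0.5752, 0.0011, 0.0022]), (0.73, [0.4181, -0.0014, -0.0033]), (0.64, [0.7341, -0.2764, -0.0004]), (0.57, [0.3783, -0.1563, -0.006])]
key_top [(0.9, [0.5413, -0.2087, 0.0708])]
palm_top [(0.94, [0.5554, 0.2154, 0.0789])]
```

View pics/w1.png

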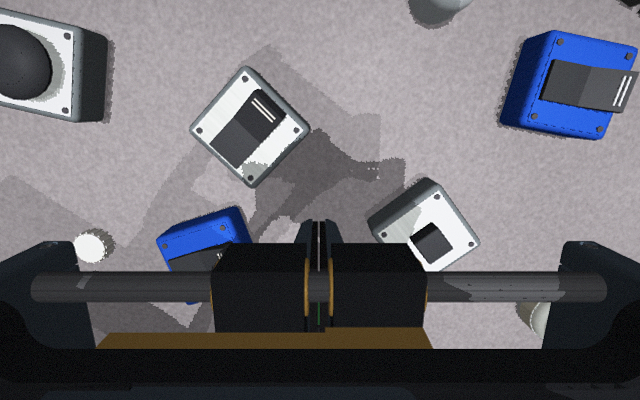

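Wrist view: grey rocker pod centred near (250,127) with white-striped raised end near (264,107), key top about (431,243), and palm dome about (18,62). I'll turn these pixels into positions.

Run:
```python
from h import *
T=np.load("Tw1.npy"); c=arm.camera_info("wrist"); W=T@c['tool_from_camera']
def px(u,v,z):
    d=W[:3,:3]@[(u-c['cx'])/c['fx'],(v-c['cy'])/c['fy'],1]; o=W[:3,3]; return (o+d*(z-o[2])/d[2]).round(4)[:2]
for n,u,v,z in [("stripe",263,107,.066),("screwL",199,131,.05),("screwT",248,72,.05),("screwR",301,129,.05),("screwB",251,180,.05),("key",431,243,.072),("palm",18,62,.0785)]: print(n,px(u,v,z))
im=cv2.imread("pics/w1.png"); a=cv2.resize(im[60:195,180:320],None,fx=4,fy=4); b=cv2.resize(im[170:280,360:485],None,fx=3,fy=3)
K=np.array([[c['fx'],0,c['cx']],[0,c['fy'],c['cy']],[0,0,1]]);V=np.linalg.inv(W)
for p,(ox,oy),k,img in [((.600,-.0055,.066),(180,60),4,a),((.539,-.2125,.072),(360,170),3,b)]:
    q=cv2.projectPoints(np.array([p]),cv2.Rodrigues(V[:3,:3])[0],V[:3,3],K,None)[0][0,0]; print(q)
    cv2.circle(img,(int((q[0]-ox)*k),int((q[1]-oy)*k)),4,(0,0,255),1)
cv2.imwrite("pics/za.png",a);cv2.imwrite("pics/zb.png",b)
```

```text
stripe [ 0.6029 -0.0054]
screwL [0.5561 0.0478]
screwT [0.6266 0.0211]
screwR [ 0.5968 -0.045 ]
screwB [ 0.5291 -0.0165]
key [ 0.5438 -0.2099]
palm [0.5576 0.2   ]
[262.01206085 110.06620685]
[431.10559626 247.92532082]
```

View pics/za.png

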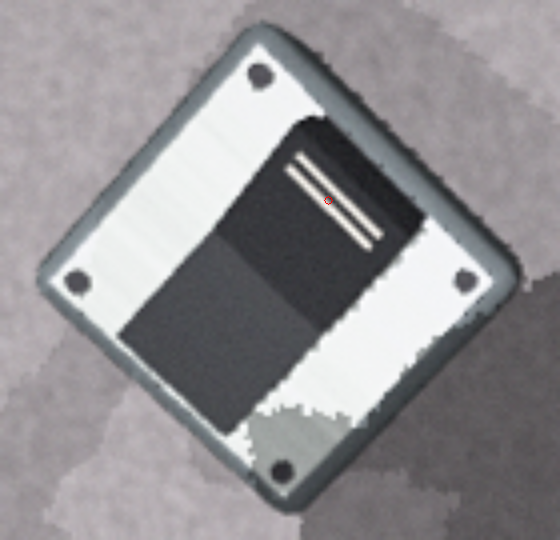

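View pics/zb.png

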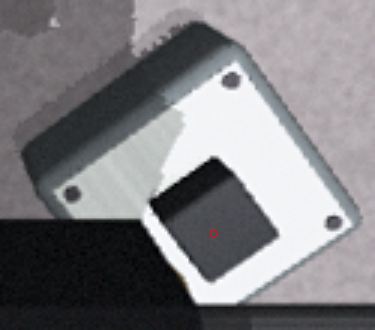

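Request:
arm_command(
  moves=[
    [0,0,0,0,0.0372,-0.0257,1],
    [0,0,0,0,0.0372,-0.0257,1],
    [8.8,0,0,0.02,0,0,1],
    [8.8,0,0,0.02,0,0,1],
    [8.8,0,0,0.02,0,0,1],
  ],
)

```text
clock: 3.75
tcp_pos: [0.6013, -0.0071, 0.3441]
tool_rot: [0.482, 0.518, 0.482, -0.518]
ft_force: [0.2, -0.1, -0.4]
gripper_width: 0.0004
```

Request:
arm_command(
  moves=[
    [8.8,0,0,0.02,0,0,1],
    [8.8,0,0,0.02,0,0,1],
    [0,0,0,0,0,0,1],
    [0,0,0,0,0,0,1],
    [0,0,0,0,0,0,1],
  ],
)

```text
clock: 4.38
tcp_pos: [0.6016, -0.0068, 0.3057]
tool_rot: [0.399, 0.584, 0.399, -0.583]
ft_force: [0.5, 0.1, 1.1]
gripper_width: 0.0004
```

Run:
```python
from h import *
s,T=pose(); print(s['clock'],T.round(4),s['ft_force'],s['gripper_width'])
np.save("Tw2.npy",T)
for n in["wrist","scene"]: cv2.imwrite(f"pics/{n}2.png",arm.snapshot(n)[:,:,::-1])
im=cv2.imread("pics/scene2.png")[130:260,220:420]; cv2.imwrite("pics/s2z.png",cv2.resize(im,None,fx=4,fy=4))
```

```text
4.375 [[ 1.500e-03  9.315e-01 -3.636e-01  6.016e-01]
 [-2.000e-04 -3.636e-01 -9.315e-01 -6.800e-03]
 [-1.000e+00  1.400e-03 -4.000e-04  3.057e-01]
 [ 0.000e+00  0.000e+00  0.000e+00  1.000e+00]] [0.54722477 0.13334575 1.08322904] 0.00041200325185858193
```

View pics/wrist2.png

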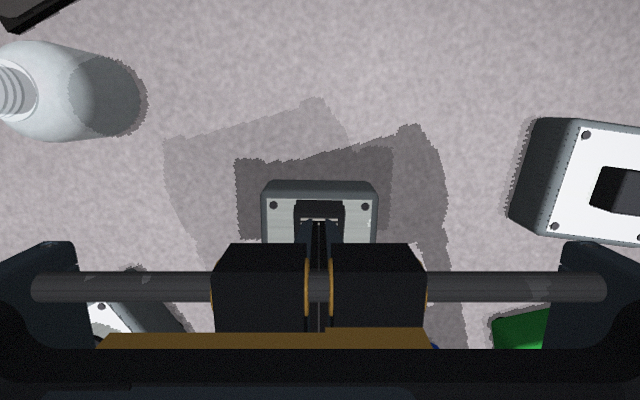

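View pics/s2z.png

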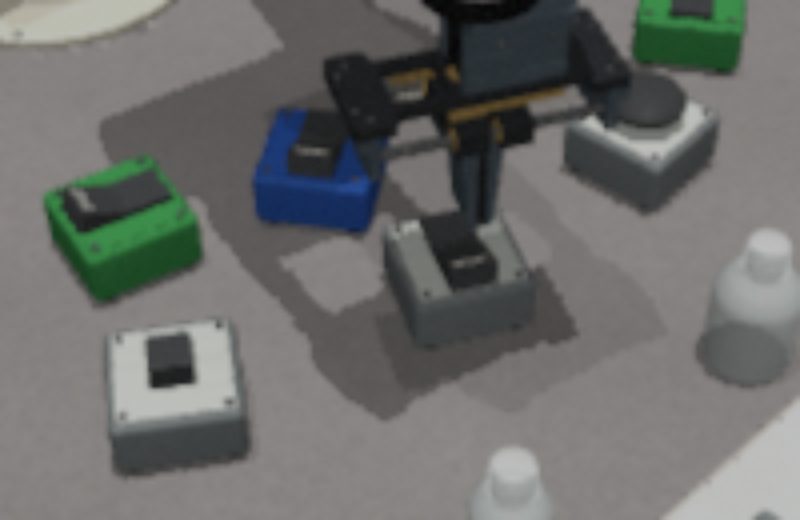

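The finger sits on the rocker's middle line, at x≈319 in the wrist view. Going down now.

Request:
arm_command(
  moves=[
    [0,0,0,0.02,0,0,1],
    [0,0,0,0.02,0,0,1],
    [0,0,0,0.004,0,0,1],
    [0,0,0,0.003,0,0,1],
    [0,0,0,0,0,0,1],
  ],
)

```text
clock: 5.1
tcp_pos: [0.6016, -0.0067, 0.2583]
tool_rot: [0.399, 0.584, 0.398, -0.584]
ft_force: [-0.7, 0.4, -0.5]
gripper_width: 0.0004
```

Request:
arm_command(
  moves=[
    [0,0,0,0.003,0,0,1],
    [0,0,0,0.003,0,0,1],
    [0,0,0,0.002,0,0,1],
    [0,0,0,0.001,0,0,1],
    [0,0,0,0,0,0,1],
  ],
)

```text
clock: 5.72
tcp_pos: [0.6013, -0.0066, 0.2485]
tool_rot: [-0.398, -0.584, -0.398, 0.584]
ft_force: [1.6, 0.1, 0.3]
gripper_width: 0.0006
```

Request:
arm_command(
  moves=[
    [0,0,0,0.001,0,0,1],
    [0,0,0,0.001,0,0,1],
    [0,0,0,0.001,0,0,1],
    [0,0,0,0,0,0,1],
    [0,0,0,0,0,0,1],
  ],
)

```text
clock: 6.35
tcp_pos: [0.6013, -0.0066, 0.2467]
tool_rot: [0.398, 0.584, 0.398, -0.584]
ft_force: [-4.9, 0.4, 21.8]
gripper_width: 0.0008
```

Run:
```python
from h import *
s,T=pose(); print(s['clock'],s['ft_force'])
n="scene"; cv2.imwrite(f"pics/{n}3.png",arm.snapshot(n)[:,:,::-1])
im=cv2.imread("pics/scene3.png")[130:260,220:420]; cv2.imwrite("pics/s3z.png",cv2.resize(im,None,fx=4,fy=4))
```

```text
6.35 [-4.87472752  0.42626434 21.84888132]
```

View pics/s3z.png

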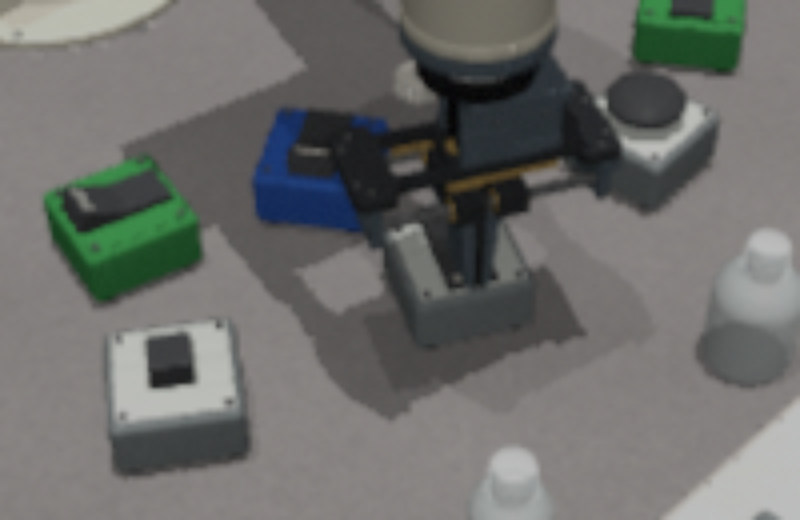

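The rocker is bottomed out (tip z≈56 mm, 22 N). Lifting straight up, then moving to the key.

Request:
arm_command(
  moves=[
    [0,0,0,-0.01,0,0,1],
    [0,0,0,-0.03,0,0,1],
    [0,0,0,-0.05,0,0,1],
    [0,0,0,-0.03,0.0036,0.043,1],
    [0,0,0,0,0.0036,0.043,1],
  ],
)

```text
clock: 7.02
tcp_pos: [0.5767, -0.09, 0.3683]
tool_rot: [0.4, 0.585, 0.398, -0.583]
ft_force: [0.3, -0.0, -0.4]
gripper_width: 0.0007
```

Request:
arm_command(
  moves=[
    [0,0,0,0,0.0036,0.043,1],
    [0,0,0,0,0.0036,0.043,1],
    [0,0,0,0,0.0036,0.043,1],
    [0,0,0,0,0,0,1],
    [0,0,0,0,0,0,1],
  ],
)

```text
clock: 7.65
tcp_pos: [0.5394, -0.2131, 0.3656]
tool_rot: [-0.398, -0.584, -0.398, 0.584]
ft_force: [1.3, 0.8, 0.1]
gripper_width: 0.0002
```

Run:
```python
from h import *
s,T=pose(); print(s['clock'],T.round(4),s['ft_force'])
np.save("Tw4.npy",T)
for n in ["scene","wrist","top"]: cv2.imwrite(f"pics/{n}4.png",arm.snapshot(n)[:,:,::-1])
for n in ["scene","wrist","top"]:
  for t in ["key_top","palm_top"]:
    print(n,t,[(d['conf'],[round(float(v),4) for v in d['centre']]) for d in arm.landmark_of(n,t)])
im=cv2.imread("pics/scene4.png")[130:260,220:420]; cv2.imwrite("pics/s4z.png",cv2.resize(im,None,fx=4,fy=4))
```

```text
7.65 [[-5.000e-04  9.306e-01 -3.659e-01  5.394e-01]
 [ 5.000e-04 -3.659e-01 -9.306e-01 -2.131e-01]
 [-1.000e+00 -6.000e-04 -3.000e-04  3.656e-01]
 [ 0.000e+00  0.000e+00  0.000e+00  1.000e+00]] [1.26854581 0.76899969 0.12762107]
scene key_top [(0.73, [0.3663, 0.1403, -0.0043]), (0.45, [0.5358, -0.2167, 0.0754]), (0.26, [0.5564, 0.2157, 0.0789])]
scene palm_top [(0.82, [0.5563, 0.2177, 0.0812]), (0.17, [0.5745, 0.0033, 0.0014])]
wrist key_top [(0.71, [0.5454, -0.2138, 0.0732])]
wrist palm_top []
top key_top [(0.49, [0.5404, -0.2154, 0.0671])]
top palm_top [(0.96, [0.5523, 0.2158, 0.0783])]
```

View pics/s4z.png

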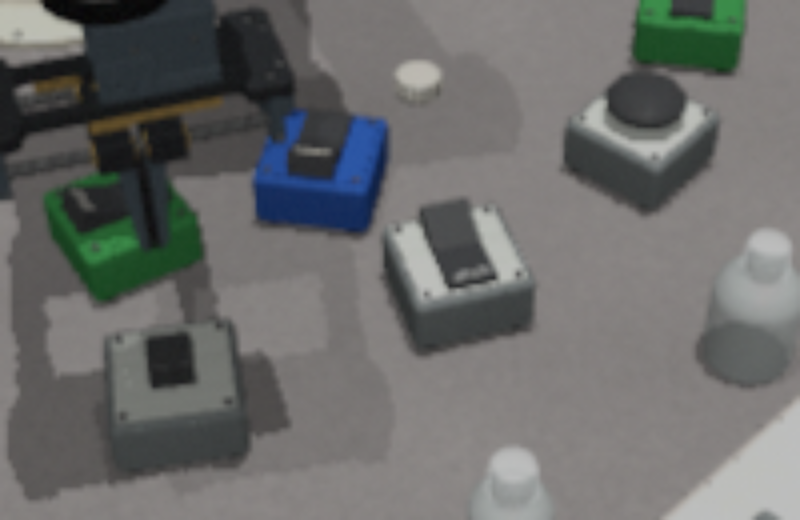

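View pics/wrist4.png

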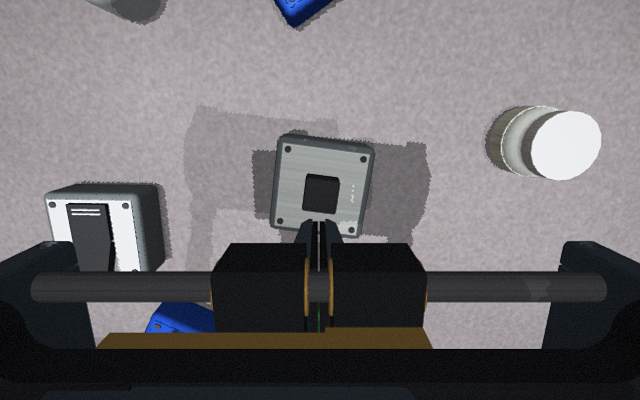

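The rocker is over: its striped half lies level and the other half is up. In the wrist view the key is at (321,194), with pod screws at (288,149), (365,160), (356,234) and (278,221).

Run:
```python
from h import *
T=np.load("Tw4.npy"); c=arm.camera_info("wrist"); W=T@c['tool_from_camera']
def px(u,v,z):
    d=W[:3,:3]@[(u-c['cx'])/c['fx'],(v-c['cy'])/c['fy'],1]; o=W[:3,3]; return (o+d*(z-o[2])/d[2])[:2]
p=np.array([px(*q,.05) for q in [(288,149),(365,160),(356,234),(278,221)]]); m=p.mean(0);print(p.round(4),m.round(4), px(321,194,.072).round(4))
print(T[:2,1:3].T@(m-T[:2,3]))
```

```text
[[ 0.5866 -0.2025]
 [ 0.5523 -0.263 ]
 [ 0.4885 -0.2316]
 [ 0.5278 -0.1675]] [ 0.5388 -0.2161] [ 0.5427 -0.2166]
[0.00048878 0.00300926]
```

Request:
arm_command(
  moves=[
    [0,0,0,0.04,0.001,0.003,1],
    [0,0,0,0.04,0,0,1],
    [0,0,0,0.015,0,0,1],
    [0,0,0,0.004,0,0,1],
    [0,0,0,0,0,0,1],
  ],
)

```text
clock: 8.72
tcp_pos: [0.5398, -0.2167, 0.2677]
tool_rot: [0.399, 0.584, 0.398, -0.584]
ft_force: [0.0, 0.7, 0.4]
gripper_width: 0.0002
```

Request:
arm_command(
  moves=[
    [0,0,0,0.004,0,0,1],
    [0,0,0,0.004,0,0,1],
    [0,0,0,0.003,0,0,1],
    [0,0,0,0.002,0,0,1],
    [0,0,0,0,0,0,1],
  ],
)

```text
clock: 9.35
tcp_pos: [0.5394, -0.2165, 0.2536]
tool_rot: [-0.398, -0.584, -0.398, 0.584]
ft_force: [0.4, -1.6, 2.2]
gripper_width: 0.0006
```

Tip at 62.6 mm; continuing until it bottoms out.

Request:
arm_command(
  moves=[
    [0,0,0,0.001,0,0,1],
    [0,0,0,0.001,0,0,1],
    [0,0,0,0.001,0,0,1],
    [0,0,0,0,0,0,1],
    [0,0,0,0,0,0,1],
  ],
)

```text
clock: 9.98
tcp_pos: [0.5394, -0.2165, 0.251]
tool_rot: [0.398, 0.584, 0.398, -0.584]
ft_force: [-0.9, -0.3, 9.9]
gripper_width: 0.0005
```

Request:
arm_command(
  moves=[
    [0,0,0,0.001,0,0,1],
    [0,0,0,0,0,0,1],
    [0,0,0,0,0,0,1],
    [0,0,0,0,0,0,1],
    [0,0,0,0,0,0,1],
  ],
)

```text
clock: 10.6
tcp_pos: [0.5393, -0.2165, 0.2508]
tool_rot: [0.399, 0.584, 0.398, -0.584]
ft_force: [-4.9, 2.6, 25.9]
gripper_width: 0.0004
```

Request:
arm_command(
  moves=[
    [0,0,0,-0.01,0,0,1],
    [0,0,0,-0.03,0,0,1],
    [0,0,0,-0.05,0,0,1],
    [0,0,0,-0.03,-0.0178,-0.0506,1],
    [0,0,0,0,-0.0178,-0.0506,1],
  ],
)

```text
clock: 11.22
tcp_pos: [0.5434, -0.1085, 0.372]
tool_rot: [0.399, 0.585, 0.397, -0.584]
ft_force: [0.3, 0.6, 0.2]
gripper_width: 0.0007
```

Request:
arm_command(
  moves=[
    [0,0,0,0,-0.0178,-0.0506,1],
    [0,0,0,0,-0.0178,-0.0506,1],
    [0,0,0,0,-0.0178,-0.0506,1],
    [0,0,0,0,-0.0178,-0.0506,1],
    [0,0,0,0,-0.0178,-0.0506,1],
  ],
)

```text
clock: 11.85
tcp_pos: [0.5525, 0.1605, 0.3696]
tool_rot: [-0.398, -0.584, -0.398, 0.585]
ft_force: [1.3, -0.5, -0.6]
gripper_width: -0.0002
```

Request:
arm_command(
  moves=[
    [0,0,0,0,-0.0178,-0.0506,1],
    [0,0,0,0,0,0,1],
    [0,0,0,0,0,0,1],
    [0,0,0,0,0,0,1],
    [0,0,0,0,0,0,1],
  ],
)

```text
clock: 12.48
tcp_pos: [0.5549, 0.2114, 0.3698]
tool_rot: [-0.398, -0.584, -0.398, 0.585]
ft_force: [0.2, -0.3, -0.4]
gripper_width: 0.0005
```

Run:
```python
from h import *
s,T=pose(); print(s['clock'],T.round(4),s['ft_force'])
np.save("Tw5.npy",T)
for n in ["scene","wrist","top"]: cv2.imwrite(f"pics/{n}5.png",arm.snapshot(n)[:,:,::-1])
for n in ["scene","wrist"]:
  for t in ["palm_top","pod_palm","key_top"]:
    print(n,t,[(d['conf'],[round(float(v),4) for v in d['centre']]) for d in arm.landmark_of(n,t)])
im=cv2.imread("pics/scene5.png")[130:260,220:420]; cv2.imwrite("pics/s5z.png",cv2.resize(im,None,fx=4,fy=4))
```

```text
12.475 [[-2.000e-04  9.303e-01 -3.667e-01  5.549e-01]
 [-1.000e-04 -3.667e-01 -9.303e-01  2.114e-01]
 [-1.000e+00 -1.000e-04  1.000e-04  3.698e-01]
 [ 0.000e+00  0.000e+00  0.000e+00  1.000e+00]] [ 0.15046858 -0.25446374 -0.4338092 ]
scene palm_top [(0.48, [0.5563, 0.2137, 0.08])]
scene pod_palm [(0.94, [0.5542, 0.2127, 0.0])]
scene key_top [(0.43, [0.5392, -0.217, 0.0622])]
wrist palm_top [(0.71, [0.5581, 0.2144, 0.0756])]
wrist pod_palm [(0.64, [0.5506, 0.2081, 0.0015])]
wrist key_top []
```

View pics/s5z.png

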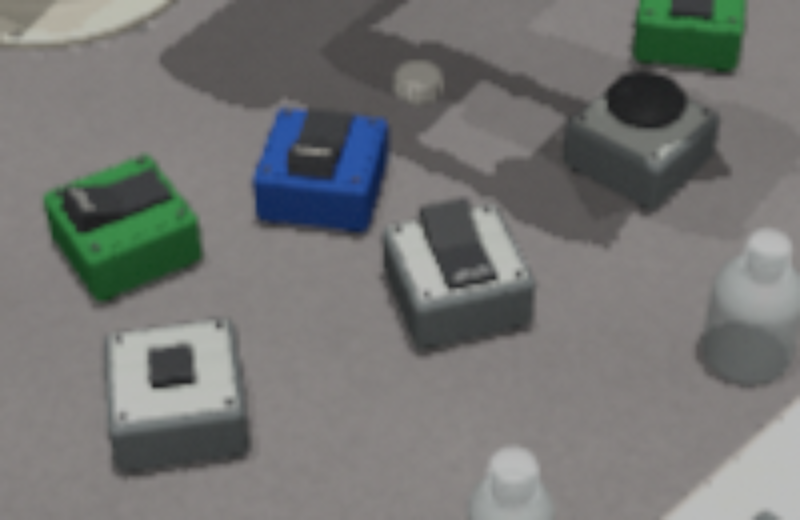

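View pics/wrist5.png

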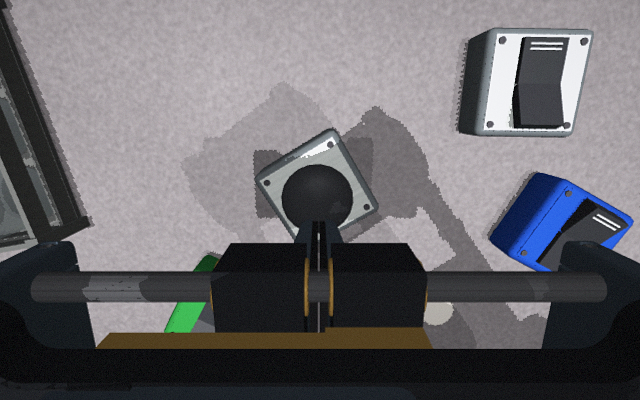

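Key is in, rocker still over, and the palm dome at (317,198) is centred under the fingers. Pressing the palm button.

Request:
arm_command(
  moves=[
    [0,0,0,0.04,0,0,1],
    [0,0,0,0.04,0,0,1],
    [0,0,0,0.015,0,0,1],
    [0,0,0,0.003,0,0,1],
    [0,0,0,0,0,0,1],
  ],
)

```text
clock: 13.55
tcp_pos: [0.5552, 0.2125, 0.2728]
tool_rot: [0.398, 0.585, 0.398, -0.584]
ft_force: [0.4, -1.0, 0.3]
gripper_width: 0.0005
```

Request:
arm_command(
  moves=[
    [0,0,0,0.003,0,0,1],
    [0,0,0,0.003,0,0,1],
    [0,0,0,0.003,0,0,1],
    [0,0,0,0.001,0,0,1],
    [0,0,0,0,0,0,1],
  ],
)

```text
clock: 14.18
tcp_pos: [0.555, 0.2124, 0.2619]
tool_rot: [0.398, 0.584, 0.398, -0.584]
ft_force: [2.6, 1.1, 3.3]
gripper_width: 0.0002
```

Tip at 70.9 mm, about 7.6 mm of travel; a little more.

Request:
arm_command(
  moves=[
    [0,0,0,0.001,0,0,1],
    [0,0,0,0.001,0,0,1],
    [0,0,0,0,0,0,1],
    [0,0,0,0,0,0,1],
    [0,0,0,0,0,0,1],
  ],
)

```text
clock: 14.8
tcp_pos: [0.555, 0.2124, 0.2603]
tool_rot: [0.398, 0.585, 0.398, -0.584]
ft_force: [1.7, 0.6, 12.6]
gripper_width: 0.0005
```

Request:
arm_command(
  moves=[
    [0,0,0,0,0,0,1],
    [0,0,0,0,0,0,1],
    [0,0,0,0,0,0,1],
    [0,0,0,0,0,0,1],
    [0,0,0,0,0,0,1],
  ],
)

```text
clock: 15.42
tcp_pos: [0.555, 0.2124, 0.2603]
tool_rot: [0.398, 0.585, 0.398, -0.584]
ft_force: [2.3, 0.5, 11.7]
gripper_width: 0.0006
```

Run:
```python
from h import *
cv2.imwrite("pics/s6.png",arm.snapshot("scene")[:,:,::-1])
im=cv2.imread("pics/s6.png")[130:260,220:420]; cv2.imwrite("pics/s6z.png",cv2.resize(im,None,fx=4,fy=4))
s,T=pose(); print(s['clock'],s['tcp_pos'],s['ft_force'])
```

```text
15.475 [0.55498855 0.21237202 0.26027193] [ 1.76992004  0.18584626 11.96428931]
```

View pics/s6z.png

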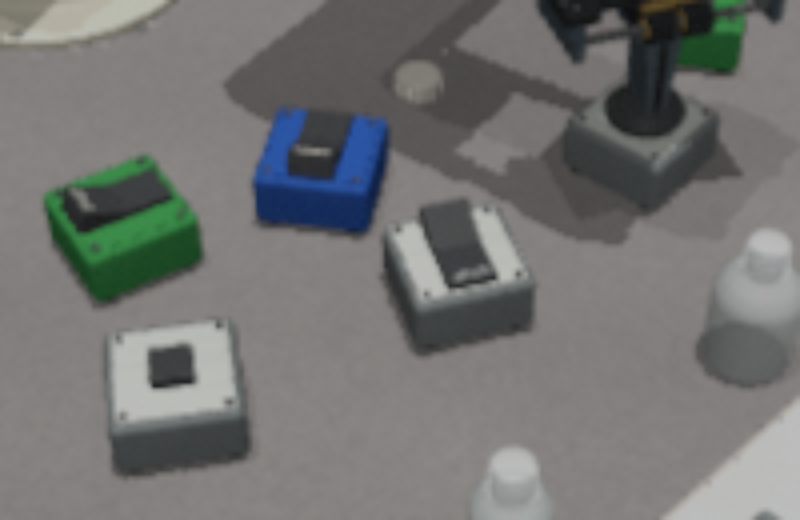

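The palm button is down under a steady 12 N, the rocker is over, the key is in, and nothing has shifted. Handing in.

```bash
python3 -c "
from station import arm
print(arm.hand_in())"
```

```text
the job is handed in; nothing more can be done
None
```

I pressed the grey pod's rocker over, then pushed the square key in, then pressed the palm button, and handed the job in at about 15.5 s while still holding it. The hand-in gives no verdict.

| Control | Fingertip height at the end of the press | Force at that point |
|---|---|---|
| Rocker | about 56 mm | 22 N |
| Key | about 60 mm | 26 N |
| Palm button | about 69 mm | steady 12 N |

- **Final picture:** the last scene view shows the rocker over, the key in and the button down. The pods stand level in their places, and the bottles and cap in view have not moved. The jar was outside that last close-up, and I did not check it again after the key press.
- **Disagreement:** for the palm button, my first estimate read off a picture put it about 15 mm in y from where the networks did. A later wrist picture taken from above it agreed with the networks, so I used their position.

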